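# Hold a case lid to its hinge rail, ready for the pin

### The arm

A 6-joint arm with a two-finger parallel gripper is mounted at the origin on a cart in front of the work surface, level with it; the furniture and walls round the work are solid. World frame = base frame: x ahead of the robot, y to its left, z up, the work surface at z = 0. Lengths are in m, angles in degrees, forces in N, time in s.
With the tool pointing down it reaches from about 0.35 to 0.875 m from the base axis. Payload 15.5 kg.
Tool frame: the origin (TCP) lies midway between the tips of the shut fingers; the grasp point (between the pads) lies 19 mm behind it; z points along the fingers, y is the line along which they close (so a half turn about z gives the same grasp; the last joint's range is limited). The gripper opens to 85 mm and grips with 20 to 120 N. Pads are 22 mm wide; open, the fingers measure 114 mm over their backs; the gripper's body (76 mm by 85 mm) begins 54 mm behind the grasp point. The pads swing forward as they close: fully open they stand 13 mm farther back than shut.
Start: joints at [-82.764, 28.281, 77.091, -0, 74.628, -5.472], TCP at [0.137, -0.61, 0.231] pointing down, gripper open.
Joint ranges: [-166.48, 166.48], [-47.26, 123.95], [12.59, 153.08], [-70.14, 250.14], [6.76, 159.57], [-176.63, 176.63]. Speed limits (degrees/s): [108.29, 108.29, 147.25, 172.46, 172.46, 172.46].

### API

Orientations are given as [roll, pitch, yaw] about the fixed x, y, z axes, in that order (R = Rz(yaw) Ry(pitch) Rx(roll)).
In Python, from station import * gives the robot as it stands.
- The arm moves only by the shell command python3 -m jog 'ROWS' [FORCE]. ROWS is a JSON object of lists of equal length, an entry for each row: "xyz": the shift along the tool's x, y, z normalised to -1 to 1, where 1 is 0.3 m, a list of three; "dr": the turn, a rotation vector about the tool's x, y, z normalised to -1 to 1, where 1 is pi/2 rad, a list of three; "claw": the closure, from 0 (fully open) to 1 (shut). In form: {"xyz": [[dx, dy, dz], ...], "dr": [[wx, wy, wz], ...], "claw": [claw, ...]}. A call has 1 to 8 rows; each row is the pose to reach, as a shift and turn from the pose commanded when the call began, along the tool's axes at that moment; what a row does not reach only later rows make up. A row lasts 1/12 s, in which the tool goes at most 41.7 mm and 7.16 degrees, less where a joint would pass 70% of its speed; a pose out of reach is approached as far as the arm can. A call with a number of a shift or a turn outside -1 to 1 is refused whole. A call with a gripper value outside its range is refused whole. The fingers move at their own pace and stop on an object; FORCE is the grip in N (left out, the last holds). Time passes only in rows, so rows that repeat a pose let the fingers close. It gives the time, the measured TCP pose, the force, the opening and the grip force at its end, in the units of the state.
- get_obs(): the state, without advancing time (a new reading comes with each control period).
- read_camera(name): name is "scene" or "side" or "wrist"; returns the picture (420x560x3 uint8, red, green, blue); there is no depth.
- camera_model(name): a dict with "intrinsics" (3x3 intrinsics, pixels), "R" (3x3) and "t" (3): a world point X has camera coordinates R X + t. Camera axes: x right, y down, z forward; pixel columns grow to the right and rows downward; lengths in m; the calibration is good to about 2 mm. The wrist camera is an equidistant fisheye: a pixel r from the principal point sees the ray r / f radians off the axis. A picture is of the moment at which its call begins: read the wrist's pose just before it. camera_model takes no time and is no camera call; for the wrist camera it gives the pose at the moment of the call.
- job_done(): hands the job in; it is judged then, once.
The state is a dict: "clock": time; "joints": joint angles; "joint_velocities": joint speeds; "effort": joint torques, N m; "eef_pos": TCP position; "ee_rot": TCP orientation; "force": force on the tool from outside, world axes, zero at the start; "ft_torque": the same for the moment, N m; "grip_width": opening from 0.0 (shut) to 1.0 (fully open); "finger_force": force on a finger pad.
Only numpy, scipy, OpenCV 4.12 (cv2) and the standard library are available. Lean on these libraries where they do the work, as an engineer would, in place of code of your own. Each camera call takes 0.05 s, during which the arm holds its last target. There are 200 camera calls.

### The job

We are hanging lids on display cases: take the top lid off the pile by its wooden pull, leaving the other lids as they lie, and bring it level to the rail that is clamped in the bench vice, so that the two knuckles of its hinge leaf drop into the two gaps of the rail's leaf and all five knuckle holes are in one line for the pin. Do not force or lean the lid on the rail, and leave the other things on the bench alone. Finish while still holding the lid there in the air, steady, so that I can push the pin through.

Things in the scene. Friction and masses are not known exactly. Their poses are not given: they have to be found in the camera images.
- lid_top: top one of a pile of three alike wooden lids: shallow upside-down tray 84 (x) x 100 (y) x 30 mm, hollow below, 0.16 kg. Origin: centre of its underside, z up. Frame top 30 mm, inner panel 28 mm above it. Along the -x edge a steel hinge leaf is let in flush with the top; its two knuckles (14 mm thick, 15 mm long in y) hang out beyond that edge
- lid_pull (a point): centre of the wooden bar pull in the middle of the top lid's panel, 38 mm above the lid's origin, axes as the lid's. The bar is 12 mm thick in x, 44 mm long in y and 20 mm high (28 to 48 mm above the origin); grasp it across its 12 mm. About 35 mm of lid is clear on each side of it
- lid_hole_a (a point): centre of the 8 mm bore (along y) of the top lid's knuckle a: at x -51, y -17.5, z +23 mm from the lid's origin; axes as the lid's
- lid_hole_b (a point): the same for knuckle b, at y +17.5 mm
- lid_mid: second lid of the pile, the same as the top one, whose rim rests on its frame 30 mm above its origin; its pull stands free inside the top lid's hollow. To be left as it lies
- lid_bottom: the lowest lid of the pile, standing on the bench; to be left as it lies
- mini_vice: small blue bench vice, fixed to the bench, 120 x 80 mm, jaws 70 mm high, nothing higher than that beside the rail; origin at its base, x from its T-bar to its fixed jaw. It holds the hinge rail
- hinge_rail: wooden rail on edge in the vice: 20 mm thick (x -2 to +18 mm), 130 mm long (y), top 112 mm above the bench; origin and axes are the vice's. Its leaf's three knuckles (14 mm thick, 16 mm long, at y -35, 0, +35, x +27, z 105 mm) hang out beyond its +x edge and leave two 19 mm gaps. A 6 mm pin, started in the +y knuckle, sticks out 71 mm along +y
- rail_gap_a (a point): middle of the gap at y -17.5 mm, on the line of the holes, axes as the rail's. The lid goes on the rail's +x side, axes parallel to the rail's, lid_hole_a here: 2 mm of room at each knuckle end and to the rail's edge. The knuckles enter straight from above and nothing stops them at the right height: lid top level with rail top, lid's origin 82 mm above the bench
- rail_gap_b (a point): the same for the gap at y +17.5 mm, where lid_hole_b belongs
- tape_roll: bystander: roll of tape lying flat, 103 mm across, 25 mm high
- gift_box_0: bystander: small brown card box, 62 x 62 x 32 mm
- caliper: bystander: vernier caliper lying flat, 200 x 70 x 16 mm
- scissors: bystander: blue-handled scissors lying flat, 203 x 89 x 9 mm
- loupe: bystander: folding loupe lying on the purple notebook, 78 x 31 x 14 mm
- wing_pt_jade: bystander: small standing stone point, 75 mm high
- wing_pt_citrine: bystander: small standing stone point, 60 mm high

How it is judged (in metres and radians):
On the way, in this order (a step that is already met when the one before it is completed fails the run):
1. the top lid is lifted clear of the pile, held by the gripper (distance of lid_top from where it was at the start of the episode above 0.03 m and height (world z) of lid_top above 0.085 m and contact force between lid_top and the fingers above 1 N and contact force between lid_top and lid_mid below 0.05 N and distance of each of lid_mid, lid_bottom from where it was at the start of the episode below 0.012 m), for 0.2 s.
2. the lid's knuckles are in the gaps of the rail's leaf, holes in line (x of lid_hole_a in the frame of rail_gap_a between -0.0025 and 0.0025 m and y of lid_hole_a in the frame of rail_gap_a between -0.0025 and 0.0025 m and z of lid_hole_a in the frame of rail_gap_a between -0.0025 and 0.0025 m and x of lid_hole_b in the frame of rail_gap_b between -0.0025 and 0.0025 m and y of lid_hole_b in the frame of rail_gap_b between -0.0025 and 0.0025 m and z of lid_hole_b in the frame of rail_gap_b between -0.0025 and 0.0025 m and angle between lid_top's own z axis and vertical below 0.1 rad and contact force between lid_top and the fingers above 1 N and contact force between lid_top and mini_vice below 4 N), for 0.3 s.
At the end, for the whole second after the job is handed in: The gripper holds the lid in the air at the rail: each knuckle bore within 2.5 mm (each way) of the middle of its gap on the hole line, lid level within 0.1 rad and at rest, less than 4 N on rail and vice, the other two lids within 12 mm of where they lay (all of step 2 and distance of each of lid_mid, lid_bottom from where it was at the start of the episode below 0.012 m and linear speed of lid_top below 0.02 m/s and angular speed of lid_top below 0.2 rad/s); the arm keeps its last pose, push and grip.
It fails at once if the lid or the hand is forced against the rail or vice (over 25 N) (contact force between any of lid_top, the arm, the fingers and mini_vice above 25 N).
It fails at once if another lid of the pile is dragged or lifted along (over 12 mm) (distance of any of lid_mid, lid_bottom from where it was at the start of the episode above 0.012 m).
It fails at once if a bystander is disturbed (moved over 20 mm) (distance of any of tape_roll, gift_box_0, caliper, scissors, loupe, wing_pt_jade, wing_pt_citrine from where it was at the start of the episode above 0.02 m).
It also fails if it takes over 45 s, if anything falls off the work surface, if the arm or the gripper's body presses on something with over 40 N, if the wrist force passes 120 N, or if a joint passes its speed limit or range.

## Working session

There is one attempt and no reset: what is moved stays moved. The work goes in short steps, Python scripts to look and compute and a shell command to move; the robot and the scene stay as the last step left them, time stands still between calls to the robot, and variables do not carry over. Pictures are saved under pics/ and viewed, at most 10 in all, crops included, and the job is handed in when it is done.

```bash
mkdir -p pics; python3 - <<'E'
from station import *
import cv2, numpy as np
o=get_obs(); print(o['clock'],o['eef_pos'],o['ee_rot'],o['grip_width'])
for n in ['scene','side','wrist']:
    m=camera_model(n); im=read_camera(n); cv2.imwrite(f'pics/{n}0.png',im[:,:,::-1]); print(n,np.round(m['intrinsics'],1).tolist(),np.round(m['R'],3).tolist(),np.round(m['t'],3).tolist(), m.keys())
E
```

```text
0.0 [ 0.13743532 -0.60932437  0.23069   ] [-1.79929648e+02 -5.06982886e-03  1.27090900e+01] 0.9963455619123399
scene [[521.1, 0.0, 276.4], [0.0, 521.1, 214.6], [0.0, 0.0, 1.0]] [[0.865, -0.502, -0.02], [-0.323, -0.525, -0.787], [0.385, 0.687, -0.616]] [-0.477, 0.233, 1.308] dict_keys(['intrinsics', 'R', 't'])
side [[410.2, 0.0, 275.9], [0.0, 410.2, 212.5], [0.0, 0.0, 1.0]] [[-0.885, -0.465, 0.026], [-0.229, 0.386, -0.894], [0.406, -0.797, -0.448]] [0.467, 0.216, 0.777] dict_keys(['intrinsics', 'R', 't'])
wrist [[325.2, 0.0, 280.4], [0.0, 325.2, 213.0], [0.0, 0.0, 1.0]] [[0.219, -0.976, -0.001], [-0.93, -0.209, 0.302], [-0.295, -0.066, -0.953]] [-0.625, -0.038, 0.38] dict_keys(['intrinsics', 'R', 't'])
```

View pics/scene0.png

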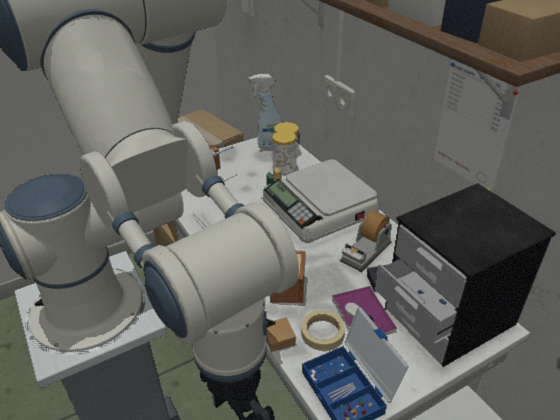

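View pics/side0.png

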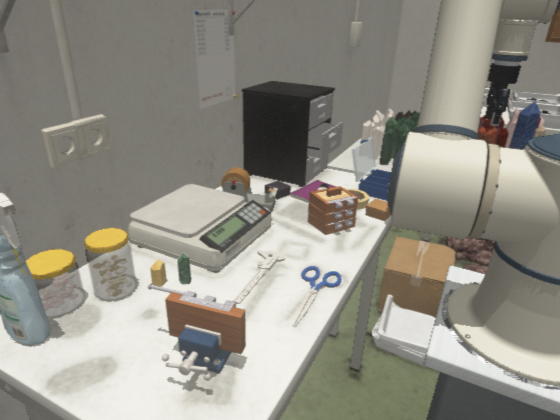

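The scene view shows the pile mostly hidden behind the arm at (290,280). In the side view the pile's pull is at about (333,190) and the rail at (205,318), with its pin sticking out up-left to (150,288).

```bash
cat > h.py <<'E'
from station import *
import cv2, numpy as np
from scipy.spatial.transform import Rotation as Ro
def ray(m,uv):
    K=m['intrinsics'];d=(np.array(uv,float)-K[:2,2])/K[0,0]
    return d
def cast(m,uv,z,fish=False):
    K=np.array(m['intrinsics']);R=np.array(m['R']);t=np.array(m['t'])
    d=(np.array(uv,float)-K[:2,2])/K[0,0]
    if fish:
        r=np.linalg.norm(d); c=np.array([*(d/r*np.sin(r)),np.cos(r)])
    else: c=np.array([*d,1.])
    C=-R.T@t; w=R.T@c
    return C+w*(z-C[2])/w[2]
E
python3 - <<'E'
from h import *
m=camera_model('side')
for n,uv,z in [('pull',(334,191),.108),('lidL',(309,194),.09),('railR',(244,322),.112),('railL',(170,297),.112),('tape',(358,200),.025),('caliper',(265,260),.01),('sc',(315,285),.01),('jade',(184,283),0),('cit',(158,286),0)]:
    print(n,cast(m,uv,z).round(3))
a=cv2.imread('pics/side0.png')
A=cv2.resize(a[170:250,290:390],(800,640),interpolation=cv2.INTER_CUBIC)[:300*2]
B=cv2.resize(a[270:390,130:270],(700,600),interpolation=cv2.INTER_CUBIC)
cv2.imwrite('pics/c1.png',cv2.resize(np.hstack([A[:600],B[:,:]]),(800,320)))
E
```

```text
pull [ 0.457 -0.182  0.108]
lidL [ 0.52  -0.169  0.09 ]
railR [0.398 0.355 0.112]
railL [0.53  0.363 0.112]
tape [ 0.433 -0.34   0.025]
caliper [0.526 0.058 0.01 ]
sc [0.389 0.088 0.01 ]
jade [0.639 0.207 0.   ]
cit [0.679 0.242 0.   ]
```

View pics/c1.png

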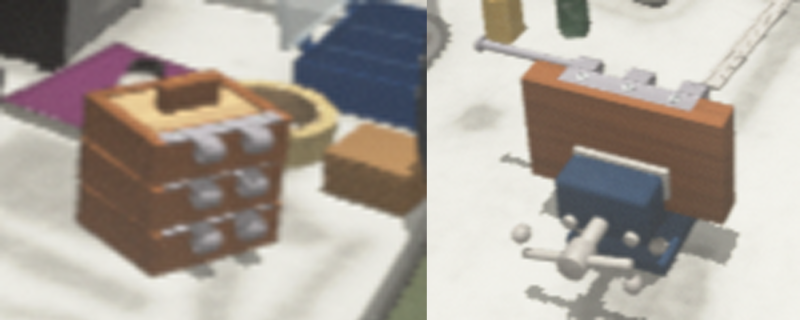

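View pics/wrist0.png

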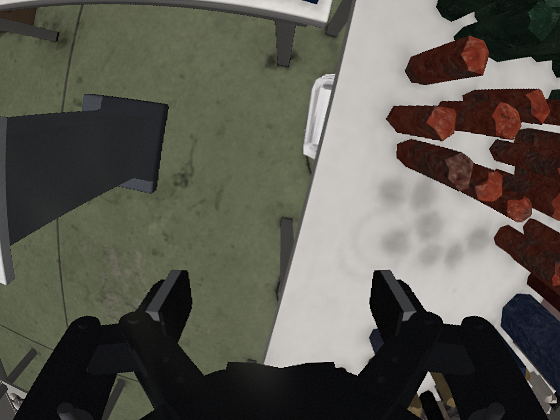

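Close up, the side view shows the top lid's knuckles facing the side camera to the right, and the rail's leaf on its far (−y) edge with the pin pointing to world +x. Now I'll work out the lid's yaw and the first move.

```bash
cat >> h.py <<'E'
def go(p,yaw):
    o=get_obs();R=Ro.from_euler('xyz',o['ee_rot'],degrees=True)
    G=Ro.from_euler('xyz',[180,0,yaw],degrees=True)
    print('t',round(o['clock'],2),'at',np.round(o['eef_pos'],4),np.round(o['ee_rot'],2),'xyz',(R.inv().apply(np.array(p)-o['eef_pos'])/.3).round(4),'dr',((R.inv()*G).as_rotvec()/(np.pi/2)).round(4))
E
python3 - <<'E'
from h import *
m=camera_model('side')
for n,uv in [('L',(309.9,192.2)),('B',(339.2,186.9)),('R',(358.4,198.1)),('F',(326.3,205.1))]: print(n,cast(m,uv,.09).round(3))
go([.45,-.2,.34],12.7)
E
```

```text
L [ 0.523 -0.181  0.09 ]
B [ 0.468 -0.256  0.09 ]
R [ 0.399 -0.211  0.09 ]
F [ 0.455 -0.129  0.09 ]
t 0.15 at [ 0.1375 -0.6094  0.2308] [-1.7995e+02 -1.0000e-02  1.2710e+01] xyz [ 1.3166 -1.1025 -0.3627] dr [-0.0006 -0.0001  0.0001]
```

```bash
python3 -m jog '{"xyz":[[0.66,-0.55,-0.36],[0.66,-0.55,-0.36],[0.66,-0.55,-0.36],[0.66,-0.55,-0.36],[0.66,-0.55,-0.36],[0.66,-0.55,-0.36],[0.66,-0.55,-0.36],[0.66,-0.55,-0.36]],"dr":[[0,0,0],[0,0,0],[0,0,0],[0,0,0],[0,0,0],[0,0,0],[0,0,0],[0,0,0]],"claw":[0,0,0,0,0,0,0,0]}' && python3 -m jog '{"xyz":[[0.66,-0.55,0],[0.66,-0.55,0],[0.66,-0.55,0],[0.66,-0.55,0],[0.66,-0.55,0],[0.66,-0.55,0],[0.66,-0.55,0],[0.66,-0.55,0]],"dr":[[0,0,-0.475],[0,0,-0.475],[0,0,-0.475],[0,0,-0.475],[0,0,-0.475],[0,0,-0.475],[0,0,-0.475],[0,0,-0.475]],"claw":[0,0,0,0,0,0,0,0]}'
python3 - <<'E'
from h import *
import pickle
m=camera_model('wrist');im=read_camera('wrist');cv2.imwrite('pics/w1.png',im[:,:,::-1]);pickle.dump(m,open('w1.pkl','wb'))
E
```

```text
clock: 0.82
eef_pos: [0.297, -0.4022, 0.3417]
ee_rot: [179.9, -0.1, 12.9]
force: [0.1, -0.8, -0.7]
grip_width: 0.994
finger_force: 0.0
clock: 1.48
eef_pos: [0.4523, -0.1988, 0.3389]
ee_rot: [-180.0, -0.0, 55.7]
force: [-0.4, -0.6, 0.3]
grip_width: 0.999
finger_force: 0.0
```

View pics/w1.png

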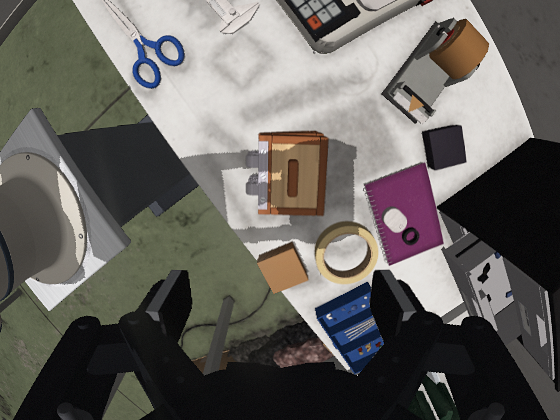

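The pile is upright in the wrist view: pull at (292,179), panel roughly x 270–325, y 137–210, hinge on its left.

```bash
python3 - <<'E'
from h import *
import pickle
m=pickle.load(open('w1.pkl','rb'));im=cv2.imread('pics/w1.png')
print(im[150,310],im[179,292],im[135,290],im[172,322], im[200,280])
p=im[200,280].astype(int)
mask=(np.abs(im.astype(int)-im[150,310]).max(2)<38).astype(np.uint8); mask[:, :255]=0;mask[:,335:]=0;mask[:120]=0;mask[225:]=0
mask=cv2.morphologyEx(mask,cv2.MORPH_OPEN,np.ones((3,3)))
cs,_=cv2.findContours(mask,0,2);c=max(cs,key=cv2.contourArea);print(cv2.contourArea(c),cv2.boundingRect(c))
W=np.array([cast(m,q[0],.088,True)[:2] for q in c])
r=cv2.minAreaRect((W*1000).astype(np.float32));print('panel',r)
o=np.zeros_like(im);
g=cv2.drawContours(im.copy(),[c],-1,(0,255,0),1)
# pull: hole inside the panel
h=np.zeros(mask.shape,np.uint8);cv2.drawContours(h,[c],-1,1,-1);h=h*(1-mask)
h=cv2.morphologyEx(h,cv2.MORPH_OPEN,np.ones((3,3)));cs,_=cv2.findContours(h,0,2);d=max(cs,key=cv2.contourArea);print(cv2.boundingRect(d))
P=np.array([cast(m,q[0],.108,True)[:2] for q in d]);print('pull',cv2.minAreaRect((P*1000).astype(np.float32)))
cv2.drawContours(g,[d],-1,(255,0,0),1)
cv2.imwrite('pics/d1.png',cv2.resize(g[120:230,240:350],(600,600),interpolation=0))
E
```

```text
[ 84 115 139] [35 55 93] [20 32 54] [30 48 80] [ 73  99 124]
3028.5 (260, 136, 59, 79)
panel ((462.3638916015625, -204.75369262695312), (99.50022888183594, 70.6326675415039), 53.798152923583984)
(287, 159, 12, 38)
pull ((466.3056335449219, -204.81387329101562), (44.51268005371094, 12.414632797241211), 53.43858337402344)
```

View pics/d1.png

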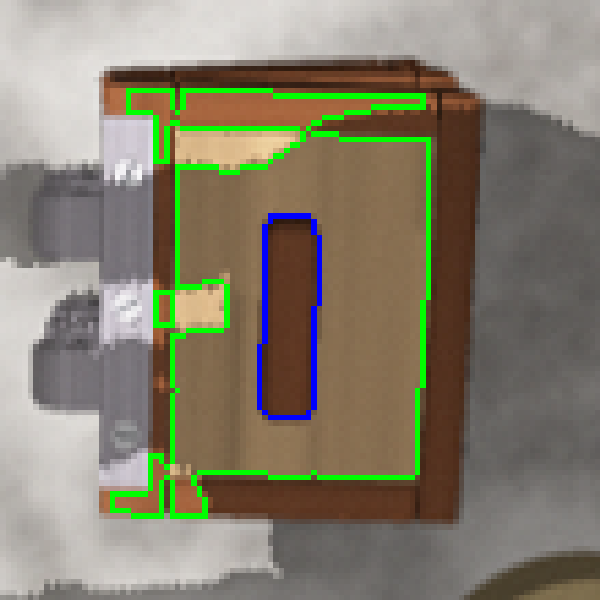

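The blue outline fits the pull (44.5 × 12.4 mm): centre (0.466, −0.205), lid yaw −36.6°. I'm going down onto it.

```bash
python3 - <<'E'
from h import *
go([.4663,-.2048,.12],53.4)
E
```

```text
t 1.53 at [ 0.4515 -0.2001  0.3389] [-1.7996e+02  2.0000e-02  5.5540e+01] xyz [0.0154 0.0501 0.7296] dr [-0.0004  0.0002  0.0237]
```

```bash
python3 -m jog '{"xyz":[[0.0155,0.05,0.15],[0.0155,0.05,0.3],[0.0155,0.05,0.43],[0.0155,0.05,0.56],[0.0155,0.05,0.66],[0.0155,0.05,0.73],[0.0155,0.05,0.73],[0.0155,0.05,0.73]],"dr":[[0,0,0.024],[0,0,0.024],[0,0,0.024],[0,0,0.024],[0,0,0.024],[0,0,0.024],[0,0,0.024],[0,0,0.024]],"claw":[0,0,0,0,0,0,0,0]}'
python3 - <<'E'
from h import *
import pickle
go([.4663,-.2048,.0925],53.4)
m=camera_model('wrist');im=read_camera('wrist');cv2.imwrite('pics/w2.png',im[:,:,::-1]);pickle.dump(m,open('w2.pkl','wb'))
E
```

```text
clock: 2.2
eef_pos: [0.4652, -0.2063, 0.12]
ee_rot: [-179.9, 0.0, 53.2]
force: [-0.2, 0.0, -0.1]
grip_width: 0.997
finger_force: 0.0
t 2.2 at [ 0.4652 -0.2063  0.12  ] [-1.7988e+02  2.0000e-02  5.3170e+01] xyz [0.0062 0.0001 0.0916] dr [-0.0013  0.0003 -0.0026]
```

View pics/w2.png

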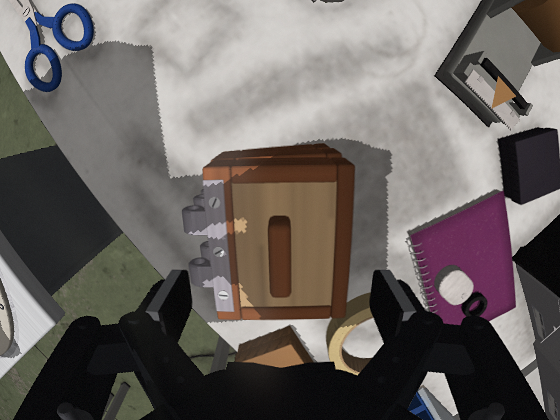

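The pull is at about (280,256) between the fingers, with clear room on both sides. I'll recheck its position by casting.

```bash
python3 - <<'E'
from h import *
import pickle
m=pickle.load(open('w2.pkl','rb'))
im=cv2.imread('pics/w2.png').astype(int)
mask=((im[:,:,2]<115)).astype(np.uint8)
s=np.zeros_like(mask);s[205:303,250:305]=1
cs,_=cv2.findContours(mask*s,0,2);d=max(cs,key=cv2.contourArea);print(cv2.boundingRect(d))
P=np.array([cast(m,q[0],.108,True)[:2] for q in d]);r=cv2.minAreaRect((P*1000).astype(np.float32));print(r)
go([r[0][0]/1000,r[0][1]/1000,.0925],53.4)
E
```

```text
(267, 215, 25, 83)
((467.8322448730469, -203.10940551757812), (47.96586608886719, 12.224407196044922), 53.87959671020508)
t 2.25 at [ 0.4661 -0.2065  0.1211] [1.7998e+02 1.0000e-02 5.3200e+01] xyz [ 0.0125 -0.0022  0.0954] dr [ 0.0002  0.0001 -0.0023]
```

```bash
python3 -m jog '{"xyz":[[0.007,0,0.03],[0.007,0,0.06],[0.007,0,0.08],[0.007,0,0.092],[0.007,0,0.092],[0.007,0,0.092]],"dr":[[0,0,-0.005],[0,0,-0.005],[0,0,-0.005],[0,0,-0.005],[0,0,-0.005],[0,0,-0.005]],"claw":[0,0,0,0,0,0]}' && python3 -m jog '{"xyz":[[0,0,0],[0,0,0],[0,0,0],[0,0,0],[0,0,0],[0,0,0],[0,0,0],[0,0,0]],"dr":[[0,0,0],[0,0,0],[0,0,0],[0,0,0],[0,0,0],[0,0,0],[0,0,0],[0,0,0]],"claw":[0.5,0.7,0.8,0.9,1,1,1,1]}' 60
```

```text
clock: 2.75
eef_pos: [0.4674, -0.2036, 0.0926]
ee_rot: [-180.0, 0.0, 53.8]
force: [-0.1, 0.3, -0.2]
grip_width: 0.999
finger_force: 0.0
clock: 3.42
eef_pos: [0.4675, -0.2036, 0.0929]
ee_rot: [180.0, -0.0, 53.8]
force: [-1.6, 0.1, 5.8]
grip_width: 0.126
finger_force: 59.0
```

```bash
python3 -m jog '{"xyz":[[0,0,-0.02],[0,0,-0.06],[0,0,-0.12],[0,0,-0.2],[0,0,-0.3],[0,0,-0.4],[0,0,-0.5],[0,0,-0.5]],"dr":[[0,0,0],[0,0,0],[0,0,0],[0,0,0],[0,0,0],[0,0,0],[0,0,0],[0,0,0]],"claw":[1,1,1,1,1,1,1,1]}'  && python3 -m jog '{"xyz":[[0,0,0],[0,0,0],[0,0,0]],"dr":[[0,0,0],[0,0,0],[0,0,0]],"claw":[1,1,1]}'
python3 - <<'E'
from h import *
import pickle
go([.46,.2,.27],0)
m=camera_model('wrist');im=read_camera('wrist');cv2.imwrite('pics/w3.png',im[:,:,::-1]);pickle.dump(m,open('w3.pkl','wb'))
s=read_camera('side');cv2.imwrite('pics/s3.png',s[:,:,::-1])
a=np.hstack([im[:,:,::-1],s[:,:,::-1]]);cv2.imwrite('pics/ws3.png',cv2.resize(a,(800,300)))
E
```

```text
clock: 4.08
eef_pos: [0.4694, -0.2047, 0.2482]
ee_rot: [179.5, -0.0, 53.8]
force: [0.1, -1.1, -0.8]
grip_width: 0.12
finger_force: 58.7
clock: 4.33
eef_pos: [0.4668, -0.2033, 0.2416]
ee_rot: [-179.9, 0.0, 53.7]
force: [-0.8, -0.3, -1.5]
grip_width: 0.122
finger_force: 58.7
t 4.33 at [ 0.4668 -0.2033  0.2416] [-1.7988e+02  1.0000e-02  5.3750e+01] xyz [ 1.0706 -0.8133 -0.0932] dr [-0.0012  0.0008  0.5972]
```

View pics/ws3.png

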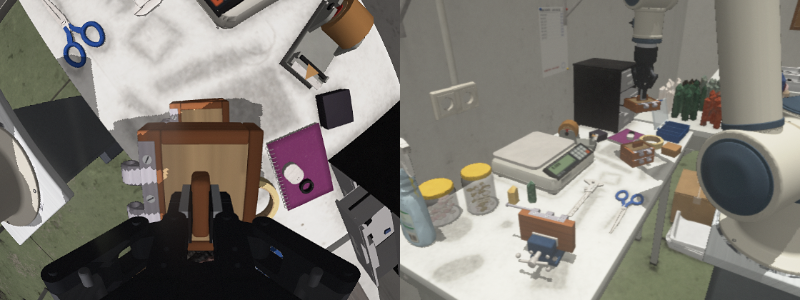

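The lid has come away level and alone (wrist and side views); the pile stays put at (638,152) in the pasted side view. I'm carrying it towards the rail.

```bash
python3 -m jog '{"xyz":[[0.03,-0.022,-0.03],[0.1,-0.073,-0.03],[0.2,-0.146,-0.03],[0.3,-0.218,-0.03],[0.4,-0.29,-0.03],[0.48,-0.35,-0.03],[0.53,-0.385,-0.03],[0.54,-0.392,-0.03]],"dr":[[0,0,0],[0,0,0],[0,0,0],[0,0,0],[0,0,0],[0,0,0],[0,0,0],[0,0,0]],"claw":[1,1,1,1,1,1,1,1]}' && python3 -m jog '{"xyz":[[0.05,-0.036,0],[0.12,-0.087,0],[0.2,-0.146,0],[0.3,-0.218,0],[0.4,-0.29,0],[0.48,-0.35,0],[0.53,-0.385,0],[0.54,-0.392,0]],"dr":[[0,0,0.04],[0,0,0.1],[0,0,0.17],[0,0,0.24],[0,0,0.31],[0,0,0.38],[0,0,0.45],[0,0,0.5]],"claw":[1,1,1,1,1,1,1,1]}'
python3 - <<'E'
from h import *
go([.469,.2,.25],3.5)
E
```

```text
clock: 5.1
eef_pos: [0.4677, -0.0002, 0.2517]
ee_rot: [-179.9, -0.0, 53.9]
force: [-0.1, -0.4, -1.1]
grip_width: 0.121
finger_force: 58.7
clock: 5.77
eef_pos: [0.469, 0.1998, 0.2516]
ee_rot: [-180.0, 0.0, 8.5]
force: [-0.0, -0.7, -1.4]
grip_width: 0.125
finger_force: 58.8
t 5.77 at [0.469  0.1998 0.2516] [-1.7996e+02  1.0000e-02  8.4900e+00] xyz [ 0.0001 -0.0007  0.0054] dr [-0.0005  0.0002  0.0554]
```

```bash
python3 -m jog '{"xyz":[[0,-0.03,0.05],[0,-0.07,0.11],[0,-0.1,0.16],[0,-0.12,0.2],[0,-0.12,0.22],[0,-0.12,0.22],[0,-0.12,0.22],[0,-0.12,0.22]],"dr":[[0,0,0.03],[0,0,0.055],[0,0,0.055],[0,0,0.055],[0,0,0.055],[0,0,0.055],[0,0,0.055],[0,0,0.055]],"claw":[1,1,1,1,1,1,1,1]}'
python3 - <<'E'
from h import *
import pickle
o=get_obs();m=camera_model('wrist');im=read_camera('wrist');cv2.imwrite('pics/w4.png',im[:,:,::-1]);pickle.dump((m,o),open('w4.pkl','wb'))
a=im[60:330,60:420,::-1]
cv2.imwrite('pics/w4c.png',cv2.resize(a,(800,600),interpolation=cv2.INTER_CUBIC))
E
```

```text
clock: 6.43
eef_pos: [0.4644, 0.232, 0.1864]
ee_rot: [-180.0, -0.1, 3.8]
force: [0.7, -0.1, -1.0]
grip_width: 0.122
finger_force: 58.8
```

View pics/w4c.png

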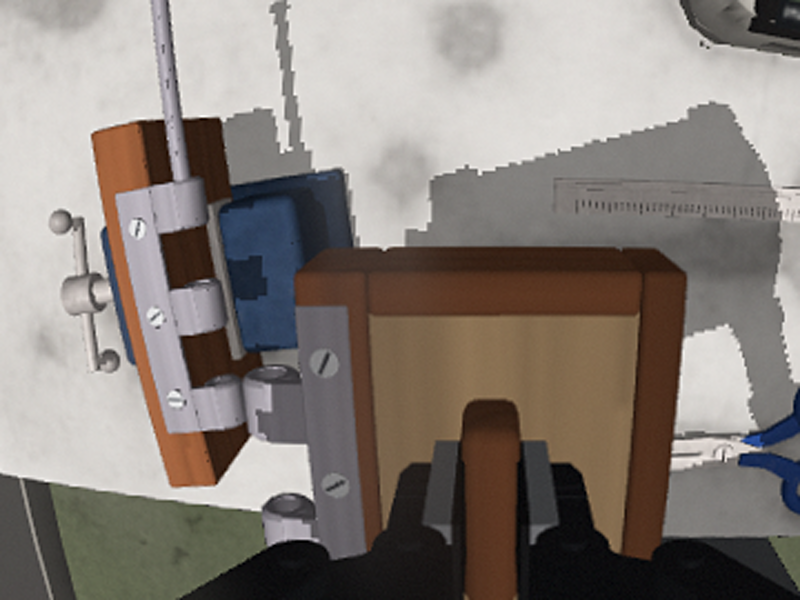

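The wrist crop shows the rail's top from (95,133) to (170,486), with its leaf and three knuckles at about (180,205), (200,303) and (218,400). The lid's far top edge runs from (298,275) to (686,272), and its knuckle b is at (275,400). I'll cast these points.

```bash
cat >> h.py <<'E'
def fit(L,W):
    # 2D rigid fit local->world (mm), returns yaw deg, origin, residuals
    L=np.array(L,float);W=np.array(W,float)
    a=L-L.mean(0);b=W-W.mean(0)
    th=np.arctan2((a[:,0]*b[:,1]-a[:,1]*b[:,0]).sum(),(a*b).sum())
    R=np.array([[np.cos(th),-np.sin(th)],[np.sin(th),np.cos(th)]])
    o=W.mean(0)-R@L.mean(0)
    return np.degrees(th),o,(L@R.T+o-W).round(1),R
E
python3 - <<'E'
from h import *
import pickle
m,o=pickle.load(open('w4.pkl','rb'));f=lambda q,z:cast(m,np.array(q)/2.2222+60,z,True)[:2]*1000
q=[(95,133),(143,121),(170,486),(215,486),(116,192),(168,432)]
W=[f(x,.112) for x in q];print(np.round(W,1).tolist())
y,oo,r,R=fit([(-2,65),(18,65),(-2,-65),(18,-65)],W[:4]);print('rail',y,oo,r.tolist());G=oo+R@[78,0];print('lid goal',G)
zl=o['eef_pos'][2]-.0029
for dz in (-.004,0,.004):
    V=[f(x,zl+dz) for x in [(298,275),(686,272)]]
    y,lo,r,_=fit([(-42,50),(42,50)],V);print('lid',dz,y,lo,r.tolist(),'width',np.linalg.norm(V[0]-V[1]))
print(o['eef_pos'])
E
```

```text
[[536.6, 366.2], [539.9, 347.7], [410.3, 346.1], [412.6, 327.7], [516.8, 358.1], [432.5, 344.1]]
rail -81.01448393552376 [473.61414565 354.83431538] [[0.9, 0.8], [0.7, -0.5], [-1.2, 0.5], [-0.4, -0.8]]
lid goal [485.79655849 277.79154273]
lid -0.004 -85.78978328127594 [460.58097866 230.84766367] [[-0.0, 0.1], [0.0, -0.1]] width 83.77693743585353
lid 0 -85.78978328127596 [461.43857411 230.91706217] [[-0.1, 1.2], [0.1, -1.2]] width 81.52915560236374
lid 0.004 -85.78978328127597 [462.29616956 230.98646067] [[-0.2, 2.4], [0.2, -2.4]] width 79.28137376887395
[0.46437838 0.23197351 0.18642628]
```

```bash
python3 - <<'E'
from h import *
go([.4889,.2791,.16],8.6)
E
```

```text
t 6.48 at [0.4644 0.232  0.1865] [-1.7999e+02 -6.0000e-02  3.7700e+00] xyz [ 0.0918 -0.1513  0.0884] dr [-0.0001 -0.0007 -0.0537]
```

```bash
python3 -m jog '{"xyz":[[0.02,-0.03,0],[0.05,-0.07,0],[0.075,-0.11,0.02],[0.09,-0.14,0.05],[0.092,-0.15,0.08],[0.092,-0.151,0.088],[0.092,-0.151,0.088],[0.092,-0.151,0.088]],"dr":[[0,0,-0.02],[0,0,-0.04],[0,0,-0.054],[0,0,-0.054],[0,0,-0.054],[0,0,-0.054],[0,0,-0.054],[0,0,-0.054]],"claw":[1,1,1,1,1,1,1,1]}'
python3 - <<'E'
from h import *
import pickle
o=get_obs();m=camera_model('wrist');im=read_camera('wrist');cv2.imwrite('pics/w5.png',im[:,:,::-1]);pickle.dump((m,o),open('w5.pkl','wb'))
a=im[90:330,100:420,::-1]
cv2.imwrite('pics/w5c.png',cv2.resize(a,(800,600),interpolation=cv2.INTER_CUBIC))
E
```

```text
clock: 7.15
eef_pos: [0.4879, 0.2789, 0.1589]
ee_rot: [180.0, 0.1, 8.6]
force: [0.5, 0.5, -1.7]
grip_width: 0.124
finger_force: 58.8
```

View pics/w5c.png

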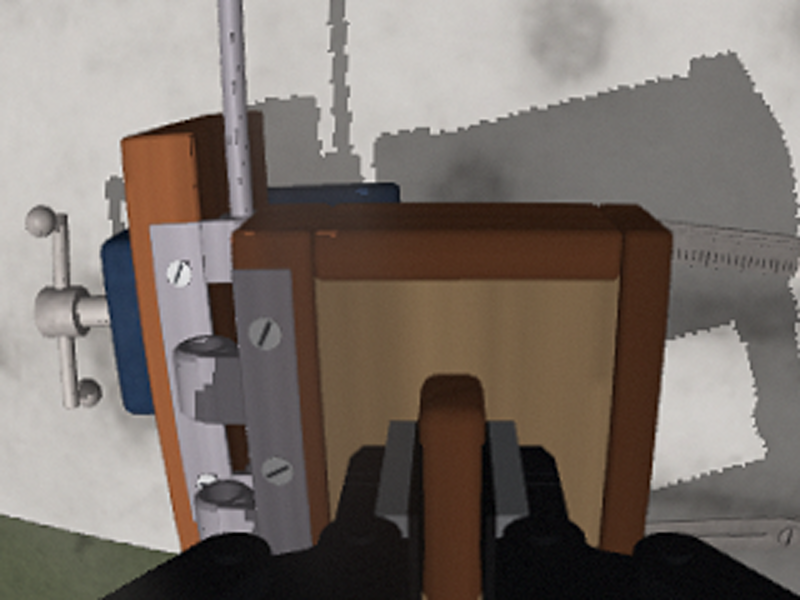

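In the hover view (ninth or tenth picture, so the last), the rail's far end is at (123–191,136), its leaf corner at (150,226), and its upper knuckle ends near y=280. The lid's far corners are at (234,238) and (670,232), and its screws at (265,333) and (277,470). I'll compare screws and edges numerically.

```bash
python3 - <<'E'
from h import *
import pickle
th=np.radians(-81);Rv=np.array([[np.cos(th),-np.sin(th)],[np.sin(th),np.cos(th)]])
def show(tag,pk,s,off,pts,zf):
    m,o=pickle.load(open(pk,'rb'))
    if o is None:return
    for n,q,k in pts:
        z=.112 if k=='r' else o['eef_pos'][2]-.0029
        w=cast(m,np.array(q)/s+off,z,True)[:2]-o['eef_pos'][:2]
        print(tag,n,(Rv.T@w*1000).round(1))
show('w4','w4.pkl',2.2222,[60,60],[('rs+',(138,228),'r'),('rs0',(157,317),'r'),('rs-',(177,399),'r'),('rleaf+',(116,192),'r'),('rleaf-',(168,432),'r'),('railA',(95,133),'r'),('railC',(170,486),'r'),
 ('ls+',(323,362),'l'),('ls0',(335,485),'l'),('lA',(298,275),'l'),('lB',(686,272),'l'),('lleaf+',(299,306),'l')],0)
show('w5','w5.pkl',2.5,[100,90],[('railA',(123,138),'r'),('railB',(191,134),'r'),('rs+',(179,272),'r'),('rleaf+',(150,226),'r'),('redge',(180,548),'r'),('kn+hi',(203,220),'r'),('kn+lo',(207,281),'r'),
 ('lA',(234,238),'l'),('lB',(670,232),'l'),('ls+',(265,333),'l'),('ls0',(277,470),'l'),('lleaf+',(235,270),'l'),('lleafedge',(275,550),'l')],0)
m=pickle.load(open('w2.pkl','rb'))
th=np.radians(-36.4);R2=np.array([[np.cos(th),-np.sin(th)],[np.sin(th),np.cos(th)]])
for n,q in [('s+',(215,202)),('s0',(219,253)),('s-',(224,296)),('A',(204,166)),('B',(354,164)),('C',(216,321)),('D',(346,319))]:
    print('w2',n,((R2.T@(cast(m,q,.09,True)[:2]-np.array([.4661,-.2065])))*1000).round(1))
E
```

```text
w4 rs+ [-110.2   58.5]
w4 rs0 [-109.4   28. ]
w4 rs- [-108.8   -1.7]
w4 rleaf+ [-116.4   71.6]
w4 rleaf- [-115.8  -13.9]
w4 railA [-121.3   92.3]
w4 railC [-121.2  -35.5]
w4 ls+ [-33.5  30.5]
w4 ls0 [-36.    0.4]
w4 lA [-35.9  50.2]
w4 lB [45.4 43.4]
w4 lleaf+ [-36.7  43.5]
w5 railA [-79.7  62.4]
w5 railB [-61.7  62.4]
w5 rs+ [-67.6  28.1]
w5 rleaf+ [-74.3  40.1]
w5 redge [-79.  -54.5]
w5 kn+hi [-60.1  41.2]
w5 kn+lo [-60.4  25.7]
w5 lA [-40.1  46.3]
w5 lB [41.3 46.9]
w5 ls+ [-35.5  27.5]
w5 ls0 [-35.8  -2.5]
w5 lleaf+ [-40.4  40.1]
w5 lleafedge [-38.4 -22.8]
w2 s+ [-36.3  29.7]
w2 s0 [-36.3  -1.4]
w2 s- [-35.7 -31.2]
w2 A [-41.3  50.2]
w2 B [40.2 50.6]
w2 C [-42.9 -51.2]
w2 D [ 42.5 -50.2]
```

```bash
python3 -m jog '{"xyz":[[0.0017,-0.0073,0],[0.0017,-0.0073,0],[0.0017,-0.0073,0],[0.0017,-0.0073,0]],"dr":[[0,0,0],[0,0,0],[0,0,0],[0,0,0]],"claw":[1,1,1,1]}'; python3 -m jog '{"xyz":[[0,0,0],[0,0,0],[0,0,0]],"dr":[[0,0,0],[0,0,0],[0,0,0]],"claw":[1,1,1]}';python3 -m jog '{"xyz":[[0,0,0.02],[0,0,0.04],[0,0,0.06],[0,0,0.08],[0,0,0.1],[0,0,0.1],[0,0,0.1],[0,0,0.1]],"dr":[[0,0,0],[0,0,0],[0,0,0],[0,0,0],[0,0,0],[0,0,0],[0,0,0],[0,0,0]],"claw":[1,1,1,1,1,1,1,1]}'
python3 - <<'E'
from h import *
for i in range(6):
    o=get_obs(); read_camera('side'); print(o['clock'],o['eef_pos'].round(4) if hasattr(o['eef_pos'],'round') else o['eef_pos'],np.round(o['ee_rot'],2),np.round(o['force'],1))
E
```

```text
clock: 7.53
eef_pos: [0.4887, 0.2815, 0.1595]
ee_rot: [-180.0, -0.0, 8.7]
force: [0.4, -0.3, -1.9]
grip_width: 0.12
finger_force: 58.8
clock: 7.78
eef_pos: [0.4886, 0.2815, 0.1593]
ee_rot: [-180.0, -0.0, 8.7]
force: [0.1, -0.2, -2.1]
grip_width: 0.125
finger_force: 58.8
clock: 8.45
eef_pos: [0.4886, 0.2815, 0.1293]
ee_rot: [180.0, 0.0, 8.7]
force: [-0.3, -1.0, -1.6]
grip_width: 0.119
finger_force: 58.8
8.45 [0.4886 0.2815 0.1293] [1.7999e+02 1.0000e-02 8.6600e+00] [-0.3 -1.  -1.6]
8.5 [0.4887 0.2816 0.1294] [ 1.80e+02 -1.00e-02  8.66e+00] [ 0.2 -1.4 -2. ]
8.55 [0.4887 0.2816 0.1295] [-1.80e+02 -2.00e-02  8.66e+00] [-0.3 -0.2 -1.1]
8.6 [0.4887 0.2816 0.1295] [-1.80e+02 -2.00e-02  8.66e+00] [-0.1 -1.5 -1.9]
8.65 [0.4887 0.2816 0.1295] [-1.80e+02 -3.00e-02  8.66e+00] [ 1.1 -1.2 -2. ]
8.7 [0.4887 0.2816 0.1295] [-1.80e+02 -3.00e-02  8.66e+00] [-0.6 -0.4 -1.9]
```

```bash
cat > meas.py <<'E'
from h import *
import sys
o=get_obs();m=camera_model('wrist');im=read_camera('wrist');cv2.imwrite('pics/%s.png'%sys.argv[1],im[:,:,::-1])
dz=0.0041  # apparent camera height bias
m['t']=np.array(m['t'])+np.array(m['R'])@np.array([0,0,dz])  # lower the camera centre by dz
K=np.array(m['intrinsics']);R=np.array(m['R']);t=m['t']
S=cv2.cvtColor(im,cv2.COLOR_RGB2HSV)[:,:,1].astype(np.float32)
th=np.radians(-80.9);Rv=np.array([[np.cos(th),-np.sin(th)],[np.sin(th),np.cos(th)]])
P0=np.array(o['eef_pos'])
def proj(l,z):
    X=np.array([*(P0[:2]+Rv@np.array(l)/1000),z]);c=R@X+t;r=np.arctan2(np.hypot(c[0],c[1]),c[2]);d=c[:2]/np.hypot(c[0],c[1])
    return K[:2,2]+K[0,0]*r*d
def edge(n,base,ax,lo,hi,z):
    s=np.arange(lo,hi,.25);q=np.array([proj([v,base] if ax==0 else [base,v],z) for v in s],np.float32)
    p=cv2.remap(S,q[:,0:1].copy(),q[:,1:2].copy(),cv2.INTER_LINEAR).ravel()
    p=np.convolve(p,np.ones(3)/3,'valid');g=np.diff(p);i=np.argsort(-abs(g))[:1]
    print(n,'edge at',(s[i]+.4).round(1),'jump',g[i].round(0),'prof',p[::8].astype(int).tolist())
zl=P0[2]-.0029;ox,oy=-78,-1.5   # rail origin wrt TCP, guess
if len(sys.argv)>2: ox,oy=float(sys.argv[2]),float(sys.argv[3])
print('TCP',P0.round(4),'lid top',zl.round(4))
for x in (6,9,12): edge('rail leaf+ y',ox+x,1,oy+35,oy+55,.112)
for y in (50,55,60): edge('rail left x',oy+y,0,ox-12,ox+8,.112)
for y in (52,57): edge('rail right x',oy+y,0,ox+10,ox+26,.112)
for x in (-38,-35,-33): edge('lid leaf+ y',x,1,33,50,zl)
for y in (10,20,30): edge('lid right x',y,0,34,52,zl)
for y in (43,45): edge('lid left x',y,0,-50,-35,zl)
E
python3 meas.py w6
```

```text
TCP [0.4887 0.2816 0.1295] lid top 0.1266
rail leaf+ y edge at [40.9] jump [1.] prof [159, 160, 158, 159, 160, 160, 159, 161, 158, 160]
rail leaf+ y edge at [40.9] jump [37.] prof [13, 12, 11, 13, 159, 160, 161, 159, 159, 159]
rail leaf+ y edge at [40.9] jump [41.] prof [12, 12, 12, 14, 161, 159, 160, 161, 161, 160]
rail left x edge at [-76.1] jump [39.] prof [9, 8, 8, 9, 7, 8, 7, 119, 160, 159]
rail left x edge at [-76.1] jump [38.] prof [8, 9, 9, 8, 8, 9, 8, 118, 158, 160]
rail left x edge at [-76.1] jump [35.] prof [9, 10, 9, 8, 9, 8, 7, 120, 159, 158]
rail right x edge at [-56.6] jump [4.] prof [160, 159, 160, 159, 160, 160, 158, 152]
rail right x edge at [-57.1] jump [-2.] prof [159, 159, 158, 158, 161, 162, 160, 154]
lid leaf+ y edge at [41.6] jump [36.] prof [13, 12, 13, 15, 36, 144, 145, 149, 120]
lid leaf+ y edge at [41.6] jump [32.] prof [15, 13, 12, 13, 39, 134, 130, 133, 108]
lid leaf+ y edge at [41.6] jump [30.] prof [11, 12, 12, 13, 38, 122, 123, 121, 97]
lid right x edge at [40.2] jump [-40.] prof [163, 161, 160, 70, 8, 7, 8, 9, 8]
lid right x edge at [40.4] jump [-43.] prof [159, 164, 163, 107, 10, 10, 9, 10, 10]
lid right x edge at [40.6] jump [-41.] prof [162, 156, 165, 125, 11, 11, 13, 10, 11]
lid left x edge at [-39.8] jump [37.] prof [11, 14, 11, 12, 14, 83, 142, 138]
lid left x edge at [-39.8] jump [34.] prof [70, 65, 12, 11, 15, 84, 143, 138]
```

```bash
sed -i "s/np.array(m\['t'\])+np.array(m\['R'\])@/np.array(m['t'])-np.array(m['R'])@/; s/dz=0.0041/dz=0.003/" meas.py
cat >> meas.py <<'E'
for x in (-15,-8,15,24): edge('panel far y',x,1,32,46,zl-.002)
for y in (0,15,30): edge('panel right x',y,0,24,38,zl-.002)
for y in (-20,-10,25): edge('leaf inner x',y,0,-36,-20,zl)
E
sed -i "s/,'prof'.*)/)/" meas.py
python3 meas.py w7 -77 -1.5
```

```text
TCP [0.4887 0.2816 0.1295] lid top 0.1266
rail leaf+ y edge at [39.2] jump [37.]
rail leaf+ y edge at [39.2] jump [40.]
rail leaf+ y edge at [39.2] jump [36.]
rail left x edge at [-79.6] jump [34.]
rail left x edge at [-79.6] jump [47.]
rail left x edge at [-79.6] jump [48.]
rail right x edge at [-51.6] jump [-41.]
rail right x edge at [-51.6] jump [-36.]
lid leaf+ y edge at [39.6] jump [34.]
lid leaf+ y edge at [39.6] jump [30.]
lid leaf+ y edge at [39.6] jump [28.]
lid right x edge at [42.2] jump [-53.]
lid right x edge at [42.4] jump [-38.]
lid right x edge at [42.4] jump [-44.]
lid left x edge at [-41.8] jump [34.]
lid left x edge at [-41.6] jump [34.]
panel far y edge at [36.6] jump [9.]
panel far y edge at [36.6] jump [11.]
panel far y edge at [36.6] jump [13.]
panel far y edge at [36.6] jump [13.]
panel right x edge at [32.9] jump [13.]
panel right x edge at [32.9] jump [15.]
panel right x edge at [32.9] jump [26.]
leaf inner x edge at [-30.6] jump [41.]
leaf inner x edge at [-30.6] jump [29.]
leaf inner x edge at [-30.4] jump [30.]
```

Lid and rail are parallel and within 0.4 mm of each other in x and y. I'm lowering it slowly.

```bash
python3 -m jog '{"xyz":[[-0.001,0,0.008],[-0.001,0,0.016],[-0.001,0,0.024],[-0.001,0,0.032],[-0.001,0,0.04],[-0.001,0,0.0475],[-0.001,0,0.0475],[-0.001,0,0.0475]],"dr":[[0,0,0],[0,0,0],[0,0,0],[0,0,0],[0,0,0],[0,0,0],[0,0,0],[0,0,0]],"claw":[1,1,1,1,1,1,1,1]}'
cat >> meas.py <<'E'
print(o['force'])
for i in range(3):
    read_camera('side');print(np.round(get_obs()['force'],1),end=' ')
for x in (11,15,18,21): edge('kn ends',x-.0+ox,1,oy-10,oy+35,.112)
E
python3 meas.py w8 -77.6 -3.8
```

```text
clock: 9.52
eef_pos: [0.4882, 0.2815, 0.1148]
ee_rot: [180.0, 0.0, 8.7]
force: [-0.5, 0.4, -2.0]
grip_width: 0.123
finger_force: 58.8
TCP [0.4882 0.2815 0.1148] lid top 0.1119
rail leaf+ y edge at [39.6] jump [43.]
rail leaf+ y edge at [39.6] jump [44.]
rail leaf+ y edge at [39.6] jump [43.]
rail left x edge at [-79.4] jump [44.]
rail left x edge at [-79.4] jump [37.]
rail left x edge at [-79.7] jump [36.]
rail right x edge at [-57.7] jump [5.]
rail right x edge at [-52.7] jump [8.]
lid leaf+ y edge at [39.6] jump [33.]
lid leaf+ y edge at [39.6] jump [30.]
lid leaf+ y edge at [39.6] jump [29.]
lid right x edge at [42.2] jump [-54.]
lid right x edge at [42.4] jump [-38.]
lid right x edge at [42.4] jump [-40.]
lid left x edge at [-45.1] jump [20.]
lid left x edge at [-45.1] jump [44.]
panel far y edge at [36.6] jump [8.]
panel far y edge at [36.6] jump [13.]
panel far y edge at [36.6] jump [14.]
panel far y edge at [36.4] jump [13.]
panel right x edge at [32.9] jump [13.]
panel right x edge at [32.9] jump [15.]
panel right x edge at [32.9] jump [23.]
leaf inner x edge at [-30.6] jump [40.]
leaf inner x edge at [-30.6] jump [28.]
leaf inner x edge at [-30.4] jump [30.]
[-0.51762491  0.44209599 -2.01534798]
[ 0.1 -1.3 -2. ] [-0.4 -1.1 -1.1] [ 0.1 -1.4 -3.1] kn ends edge at [27.8] jump [-8.]
kn ends edge at [16.6] jump [1.]
kn ends edge at [-2.2] jump [-2.]
kn ends edge at [23.8] jump [-69.]
```

```bash
python3 -m jog '{"xyz":[[0,0,0],[0,0,0],[0,0,0],[0,0,0],[0,0,0],[0,0,0]],"dr":[[0,0,0],[0,0,0],[0,0,0],[0,0,0],[0,0,0],[0,0,0]],"claw":[1,1,1,1,1,1]}'; python3 -c "
from station import *
print(job_done())"
```

```text
clock: 10.22
eef_pos: [0.4883, 0.2815, 0.1151]
ee_rot: [-180.0, -0.0, 8.7]
force: [0.3, -0.9, -0.6]
grip_width: 0.125
finger_force: 58.8
the job is handed in; nothing more can be done
None
```

The job is handed in at 10.2 s (no verdict was returned), with the arm holding the top lid level at the rail: its knuckles measured within about 0.5 mm of the gap middles in x and y, no sign of contact in the wrist force, and the height taken from the arm's own pose rather than checked separately.

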